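Close and lock the phone clamp through its L-shaped slot

TASK

Clamp the opened phone for repair: with the fingertips, push the black knob of the clamp along the slot in its cover plate away from you until the slot turns, then push it sideways round the corner, fully home to the end of the slot. Only push the knob, do not pinch, lift or ram it; do not touch the phone, leave the jar, reel and tin where they stand, and finish clear of everything.

Things in the scene. Friction and masses are not known exactly. Their poses are not given: they have to be found in the camera images.
- clamp: Phone clamp, fixed to the bench: dark base plate 10 mm thick, x -135 to 125, y -85 to 85 mm. Origin on the bench under it; x from knob end to phone and stop (roughly away from the robot), y to the left of that, z up. Aluminium cover plate with the L-slot: x -130 to -35, y -50 to 60 mm, upper face at z 29 mm. Fixed stop bar: x 106.5 to 120, y -55 to 55 mm, up to z 26 mm.
- slot_start (a point): Point on the upper face of the cover plate (29 mm above the bench), on the slot's centre line at its end nearest the robot, where the knob stands with the clamp open: clamp frame (-100, 0) mm. The slot is 13 mm wide, the pin 10 mm.
- slot_corner (a point): Same height, where the slot turns: clamp frame (-55, 0) mm. The first leg runs 45 mm from slot_start along clamp +x to here.
- slot_end (a point): Same height, blind end of the second leg: clamp frame (-55, 35) mm. The second leg runs 35 mm from the corner along clamp +y.
- knob_top (a point): Top centre of the upright black knob, a cylinder of diameter 22 mm whose side runs from 32 to 62 mm above the bench (3 to 33 mm above the cover plate). Its pin runs in the slot. It takes the jaw with it along clamp x, and slides on the jaw along clamp y; it can only slide, not turn, tip or come out.
- jaw (a joint): How far jaw and knob are pushed along clamp +x, m: 0 open (knob at slot_start), 0.045 = at the corner, closed. Resists with 1.5 N plus damping and the phone's rubbing (about 1 N); stays where left. Jaw bar 110 mm wide in y, top 28 mm above the bench, front face 88 mm ahead of the knob axis (rubber lining a little more).
- latch (a joint): How far the knob has been pushed along clamp +y, m: 0 = in the first leg, 0.035 = fully home at slot_end. The slot keeps it near 0 until the jaw is within about 1.5 mm of 0.045. About 1.2 N; stays where it is left.
- phone: Opened phone, dark flat slab 72 (x) x 150 (y) x 9 mm, 170 g, lying loose on the clamp base between jaw and stop. Origin at the centre of its underside, 10 mm above the bench. The closing jaw slides it up to the fixed stop; with the clamp closed it has 1.5 mm of play and its origin is at about clamp x 70 mm.
- flux_jar: Bystander: jar, diameter 38, height 45 mm, standing loose beside the clamp. Origin at the centre of its underside.
- solder_reel: Bystander: metal reel, diameter 52, height 36 mm, standing on its flange. Origin at the centre of its underside.
- screw_tin: Bystander: flat round tin, diameter 48, height 22 mm. Origin at the centre of its underside.
Not all that is in view belongs to the job. There is more than one size of the phone; the job needs the smaller.

How it is judged:
By the outcome, as a careful person would: the job done as asked, in the order asked, and still so for the second after the job is handed in, with the robot touching nothing.
It also fails if it takes over 40 s, if anything falls off the work surface, if the arm or the gripper's body presses on something with over 40 N, if the wrist force passes 120 N, or if a joint passes its speed limit or range.

ROBOT

A 7-joint arm with a two-finger parallel gripper is mounted at the origin on the work surface. World frame = base frame: x ahead of the robot, y to its left, z up, the work surface at z = 0. Lengths are in mm, angles in rad, forces in N, time in s.
With the tool pointing down it reaches from about 400 to 750 mm from the base axis. Payload 19.5 kg.
Tool frame: the origin (TCP) lies on the mounting face of the last link; the fingertips stand 173 mm ahead of it and the grasp point (between the pads) lies 155 mm ahead of it; z points along the fingers, y is the line along which they close (so a half turn about z gives the same grasp; the last joint's range is limited). The gripper opens to 85 mm and grips with 20 to 120 N. Pads are 22 mm wide; open, the fingers measure 114 mm over their backs; the gripper's body (76 mm by 85 mm) begins 54 mm behind the grasp point. The pads swing forward as they close: fully open they stand 13 mm farther back than shut.
Start: joints at [1.135, 0.707, -0.028, 1.485, 0.022, 0.951, -0.075], TCP at [220.625, -530.981, 404.668] pointing down, gripper open.
Joint ranges: [-2.71, 2.71], [-0.32, 2.16], [-1.57, 1.52], [0, 2.45], [-1.46, 4.6], [0, 2.02], [-2.83, 2.83]. Speed limits (rad/s): [1.89, 1.89, 2.57, 2.57, 3.01, 3.01, 3.01].

INTERFACE

Orientations are given as a rotation vector (axis times angle).
In Python, from bench import ctrl, claw, imaging gives the robot as it stands. Calls block until the motion is done:
- ctrl.move_to(position, orientation): joint-space move of the TCP to a pose.
- ctrl.move_l(position, feed=150, orientation=None): straight line of the TCP; orientation=None keeps the orientation; feed is the mean speed in mm/s.
- ctrl.set_joints(angles): joint-space move.
- claw.move_gripper(opening): finger opening in mm; the grip force is fixed at half the most; returns when the fingers have stopped.
- ctrl.dwell(seconds).
- ctrl.ik(position, orientation): joint angles nearest the present ones, or None.
- ctrl.state(): the state.
- imaging.grab_frame(name): name is "side" or "top"; returns a dict with "color" (400x640x3 uint8, red, green, blue), "range_z" (400x640 float32, mm along the optical axis (not along the pixel's ray), 0 where there is no reading), "fx", "fy", "cx", "cy" (pixels), "R" (3x3) and "t" (3): a world point X has camera coordinates R X + t. Camera axes: x right, y down, z forward; pixel columns grow to the right and rows downward; lengths in mm; the calibration is good to about 2 mm. A picture is of the moment at which its call begins.
A pose or a line that the arm cannot do raises ctrl.IKError and nothing moves.
- ctrl.job_done(): hands the job in; it is judged then, once.
The state is a dict: "time": time; "joint_positions": joint angles; "qvel": joint speeds; "effort": joint torques, N m; "eef_pos": TCP position; "tcp_rot": TCP orientation; "contact_force": force on the tool from outside, world axes, zero at the start; "torque": the same for the moment, N m; "finger_gap": finger opening in mm; "gripper_force": force on a finger pad.
Only numpy, scipy, OpenCV 4.12 (cv2) and the standard library are available. Lean on these libraries where they do the work, as an engineer would, in place of code of your own. Each camera call takes 0.05 s, during which the arm holds its last target. There are 200 camera calls.

## Working session

There is one attempt and no reset: what is moved stays moved. The work goes in short steps, each a Python script; the robot and the scene stay as the last script left them, time stands still between calls to the robot, and variables do not carry over. Pictures are saved under pics/ and viewed, at most 10 in all, crops included, and the job is handed in when it is done.

```bash
mkdir -p pics; python3 - <<'E'
from bench import ctrl, claw, imaging
import cv2, pickle
s=ctrl.state(); print(s['time'],s['eef_pos'],s['tcp_rot'],s['finger_gap'])
for n in("top","side"):
    f=imaging.grab_frame(n); pickle.dump(f,open(n+'.pkl','wb')); cv2.imwrite(f'pics/{n}1.png',f['color'][:,:,::-1]); print(f['R'],f['t'],f['fx'])
E
```

```text
0.0 [ 220.58536523 -530.92903836  404.23227321] [-3.07986491e+00 -6.14319653e-01  4.11052651e-04] 85.02592487739649
[[ 0.00623467 -0.99955156  0.02928839]
 [-0.99637385 -0.00869487 -0.08463774]
 [ 0.08485445 -0.0286545  -0.99598125]] [ 27.28918082 509.53120414 973.39561269] 455.3229560212988
[[-0.97445672 -0.22405631 -0.01525992]
 [-0.14911949  0.69635817 -0.70203182]
 [ 0.16792103 -0.68182408 -0.71198206]] [472.70381683 113.37263335 803.74937098] 436.50300622491244
```

View pics/top1.png

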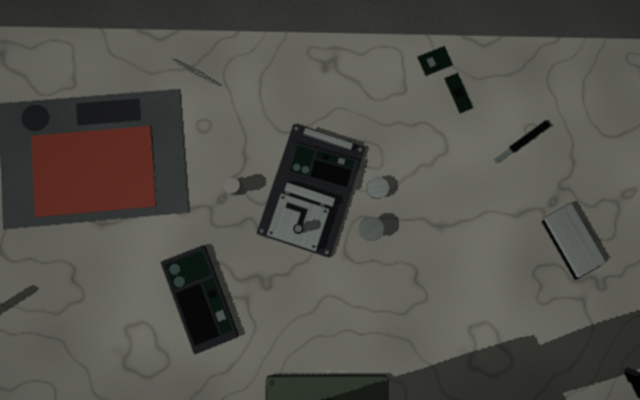

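View pics/side1.png

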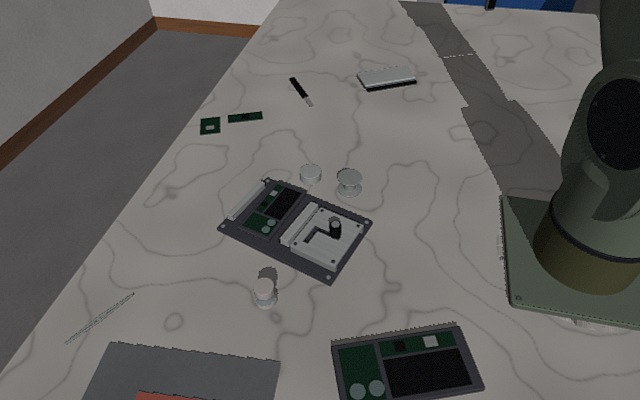

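The top view shows the clamp at about (313,190) with its knob at (298,228), the jar left at (235,186), and two round items right at (378,187) and (372,228). I'll enlarge both views.

```bash
python3 - <<'E'
import cv2
a=cv2.imread('pics/top1.png')[115:265,220:405]; a=cv2.convertScaleAbs(a,alpha=1.6)
cv2.imwrite('pics/top2.png',cv2.resize(a,None,fx=4,fy=4,interpolation=cv2.INTER_CUBIC))
a=cv2.imread('pics/side1.png')[155:305,205:385]; a=cv2.convertScaleAbs(a,alpha=1.3)
cv2.imwrite('pics/side2.png',cv2.resize(a,None,fx=4,fy=4,interpolation=cv2.INTER_CUBIC))
E
```

```text
(no output)
```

View pics/top2.png

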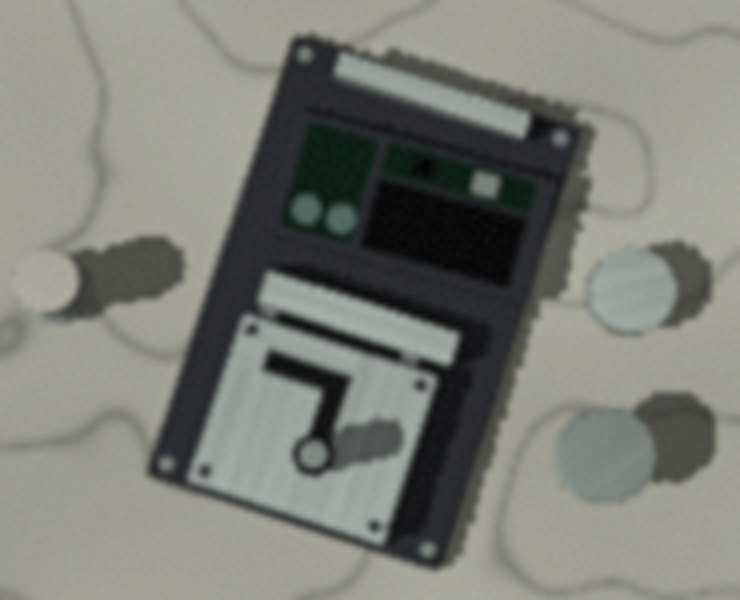

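View pics/side2.png

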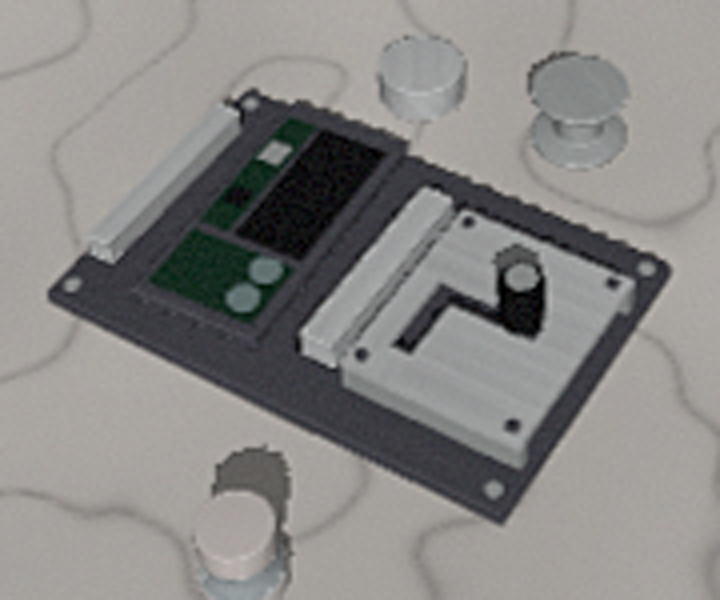

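The crops clearly show the base corners, the cover plate corners and the knob top: ring at (314,455) in the top crop and (522,277) in the side crop. I'll fit the clamp pose to these in both cameras.

```bash
cat > fit.py <<'E'
import numpy as np, pickle
from scipy.optimize import least_squares
F={n:pickle.load(open(n+'.pkl','rb')) for n in('top','side')}
off={'top':(220,115),'side':(205,155)}
P={'top':[((-135,85,10),(150,472)),((-135,-85,10),(442,567)),((125,85,10),(296,38)),((125,-85,10),(588,130)),
 ((-130,60,29),(189,482)),((-130,-50,29),(386,545)),((-35,60,29),(243,315)),((-35,-50,29),(439,374)),((-100,0,62),(314,455))],
 'side':[((-135,85,10),(503,522)),((-135,-85,10),(670,268)),((125,85,10),(50,295)),((125,-85,10),(250,92)),
 ((-130,60,29),(524,447)),((-130,-50,29),(633,285)),((-35,60,29),(343,372)),((-100,0,62),(522,277))]}
def proj(n,X):
    f=F[n];c=f['R']@X+f['t'];return np.array([f['fx']*c[0]/c[2]+f['cx'],f['fy']*c[1]/c[2]+f['cy']])
def W(p,l):
    c,s=np.cos(p[2]),np.sin(p[2]);return np.array([p[0]+c*l[0]-s*l[1],p[1]+s*l[0]+c*l[1],l[2]])
def res(p,names):
    return np.concatenate([proj(n,W(p,l))-((np.array(q)+.5)/4-.5+off[n]) for n in names for l,q in P[n]])
def back(n,q,z):
    f=F[n];d=f['R'].T@np.array([(q[0]-f['cx'])/f['fx'],(q[1]-f['cy'])/f['fy'],1]);o=-f['R'].T@f['t'];return o+d*(z-o[2])/d[2]
if __name__=='__main__':
    for N in(['top'],['side'],['top','side']):
        r=least_squares(res,[500,0,-.3],args=(N,),loss='soft_l1',x_scale=[100,100,.3]);print(N,r.x.round(3),np.abs(r.fun).mean());
    print(r.fun.reshape(-1,2).round(1).tolist());np.save('pose.npy',r.x)
    for l in[(-100,0,62),(-55,0,29),(-55,35,29)]:print(l,W(r.x,l).round(1))
    c=lambda n,q:(np.array(q)+.5)/4-.5+off[n]
    print('knob top',back('top',c('top',(314,455)),62),back('side',c('side',(522,277)),62))
    for q,z in[((48,283),45),((632,290),22),((606,455),36)]:
        w=back('top',c('top',q),z);print('obj',w.round(1),'clamp',(np.array([[np.cos(r.x[2]),np.sin(r.x[2])],[-np.sin(r.x[2]),np.cos(r.x[2])]])@(w[:2]-r.x[:2])).round(1))
    f=F['top'];v,u=np.mgrid[0:400,0:640];d=f['range_z'].astype(float)
    for (uu,vv) in[(298,228),(287,210),(265,120)]:
        C=np.array([(uu-f['cx'])/f['fx'],(vv-f['cy'])/f['fy'],1])*d[vv,uu];print('depth pt',f['R'].T@(C-f['t']))
E
python3 fit.py
```

```text
['top'] [ 5.37505e+02  3.55200e+01 -3.10000e-01] 0.6031734857854458
['side'] [ 5.36258e+02  3.75360e+01 -3.08000e-01] 0.8210628954708508
['top', 'side'] [ 5.36889e+02  3.62350e+01 -3.09000e-01] 0.7795338583319846
[[-1.1, 1.0], [-0.2, 1.4], [-0.3, -1.2], [-1.1, -0.6], [0.1, -0.2], [-0.4, 0.0], [0.6, -0.3], [-0.1, 0.8], [-0.3, 1.7], [-0.1, -0.9], [1.0, -0.7], [-1.7, -0.7], [-0.9, -1.0], [-0.8, 0.1], [0.4, -0.6], [-0.7, -2.5], [1.7, 1.3]]
(-100, 0, 62) [441.6  66.6  62. ]
(-55, 0, 29) [484.5  53.   29. ]
(-55, 35, 29) [495.1  86.3  29. ]
knob top [445.1323535   66.03711285  62.        ] [445.26252331  64.31175092  62.        ]
obj [535.8 208.3  45. ] clamp [-53.4 163.6]
obj [ 537.6 -107.4   22. ] clamp [  44.4 -136.6]
obj [446.8 -90.5  36. ] clamp [ -47.3 -148.1]
depth pt [445.91267201  66.30531012  61.85946561]
depth pt [485.19517742  90.5939426   30.23890874]
depth pt [689.81018833 143.34905714   1.25266146]
```

```bash
cat > h.py <<'E'
import numpy as np
from bench import ctrl, claw, imaging
from scipy.spatial.transform import Rotation as Ro
p=np.load('pose.npy'); c,s=np.cos(p[2]),np.sin(p[2])
A=np.array([[c,-s],[s,c]])
ori=Ro.from_matrix([[c,s,0],[s,-c,0],[0,0,-1]]).as_rotvec()
def pos(x,y,tip): return np.r_[p[:2]+A@[x,y],tip+173]
def rep(tag=''):
    S=ctrl.state();e=S['eef_pos'];f=S['contact_force']
    print(tag,'t%.2f'%S['time'],'clamp',(A.T@(e[:2]-p[:2])).round(1),'tip %.1f'%(e[2]-173),'F',(A.T@f[:2]).round(2),round(f[2],2))
    return A.T@f[:2]
E
python3 - <<'E'
from h import *
q=ctrl.ik(pos(-135,0,120),ori);print(q)
q2=ctrl.ik(pos(-135,0,38),ori);print(q2)
claw.move_gripper(0)
ctrl.move_to(pos(-135,0,120),ori);rep()
ctrl.move_l(pos(-135,0,40),feed=100);rep()
import cv2
f=imaging.grab_frame('side');a=f['color'][130:305,205:425,::-1];cv2.imwrite('pics/side3.png',cv2.resize(cv2.convertScaleAbs(a,alpha=1.3),None,fx=3,fy=3,interpolation=cv2.INTER_CUBIC))
E
```

```text
[-0.38895287  0.72418127  0.21929987  2.17364519 -0.52235849  0.29305614
 -1.59951271]
[-0.27220484  0.90116374  0.01486288  2.21978942 -0.5129207   0.02374837
 -1.62989103]
 t3.17 clamp [-134.6   -0.4] tip 120.0 F [0.25 0.02] -0.32
 t4.12 clamp [-134.9   -0. ] tip 40.4 F [-0.68  0.04] -0.37
```

View pics/side3.png

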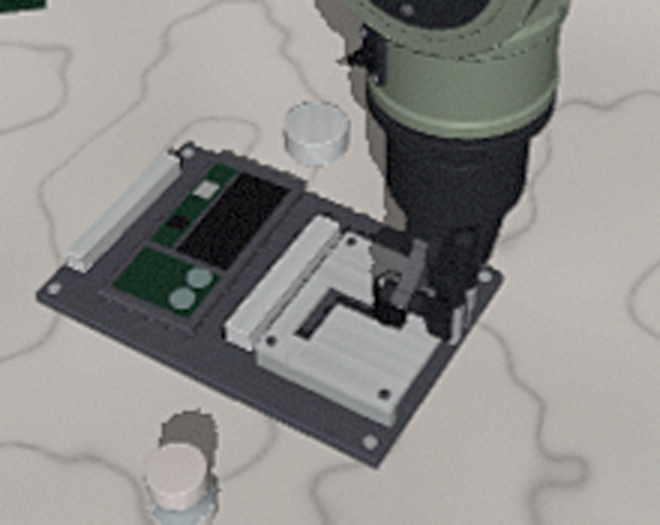

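The closed fingertips stand behind the knob (fingers at about (440,300), knob at (390,300)). Next I push along the first leg, watching the force.

```bash
python3 - <<'E'
from h import *
x=-128
ctrl.move_l(pos(x,0,40),feed=40);rep()
while x<-84:
    x+=4; ctrl.move_l(pos(x,0,40),feed=40)
    f=rep(x)
    if abs(f[0])>10: break
E
```

```text
t4.50 clamp [-127.8    0. ] tip 40.2 F [-0.95 -0.62] -0.49
-124 t4.75 clamp [-123.9    0. ] tip 40.0 F [-0.57  0.46] -0.57
-120 t5.00 clamp [-119.8   -0. ] tip 40.0 F [-0.64 -0.44] 0.65
-116 t5.25 clamp [-115.8   -0. ] tip 40.0 F [ 0.25 -0.55] 0.51
-112 t5.50 clamp [-111.8   -0. ] tip 40.0 F [0.65 0.67] -0.23
-108 t5.75 clamp [-107.8   -0. ] tip 40.0 F [-0.52 -0.04] -0.26
-104 t6.00 clamp [-103.8   -0. ] tip 40.0 F [0.1  0.81] 1.13
-100 t6.25 clamp [-99.8  -0. ] tip 40.0 F [ 0.73 -0.32] -0.24
-96 t6.50 clamp [-95.8  -0. ] tip 40.0 F [-0.31 -0.25] -0.5
-92 t6.75 clamp [-91.8  -0. ] tip 40.0 F [ 0.13 -0.41] -0.69
-88 t7.00 clamp [-87.8   0. ] tip 40.0 F [ 0.64 -0.06] 0.2
-84 t7.25 clamp [-83.8  -0. ] tip 40.0 F [ 0.07 -0.4 ] 0.55
```

```bash
python3 - <<'E'
from h import *
import cv2
f=imaging.grab_frame('side');a=f['color'][155:305,205:385,::-1];cv2.imwrite('pics/side4.png',cv2.resize(cv2.convertScaleAbs(a,alpha=1.5),None,fx=4,fy=4,interpolation=cv2.INTER_CUBIC))
E
```

```text
(no output)
```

View pics/side4.png

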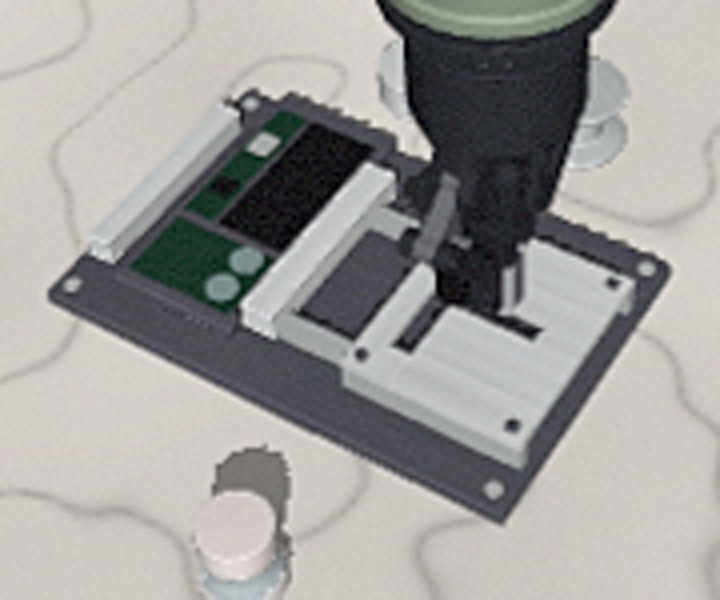

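The jaw has moved forward to about (320,245) and the knob travels ahead of the fingers, so the push works. I continue in small steps up to the corner stop.

```bash
python3 - <<'E'
from h import *
x=-84
while x<-68:
    x+=1; ctrl.move_l(pos(x,0,40),feed=20)
    f=rep(x)
    if abs(f[0])>6: break
E
```

```text
-83 t7.55 clamp [-83.   0.] tip 40.0 F [-0.96  0.54] 0.28
-82 t7.80 clamp [-82.   0.] tip 40.0 F [-2.88 -0.89] 1.14
-81 t8.05 clamp [-80.9  -0. ] tip 40.0 F [-1.73 -0.58] 0.83
-80 t8.30 clamp [-79.9   0. ] tip 40.0 F [-2.19 -0.26] 0.59
-79 t8.55 clamp [-78.9   0. ] tip 40.0 F [-1.89  0.78] 0.41
-78 t8.80 clamp [-77.9  -0. ] tip 40.0 F [-2.04 -0.62] 0.72
-77 t9.05 clamp [-76.9   0. ] tip 40.0 F [-1.92 -0.15] 1.52
-76 t9.30 clamp [-76.2   0. ] tip 40.0 F [-5.12  0.19] 2.76
-75 t9.55 clamp [-75.7   0. ] tip 39.9 F [-10.17  -0.05] 5.54
```

Corner stop found (force 2 → 10 N at x = -76, as expected). I back off, come round to the -y side and push sideways.

```bash
python3 - <<'E'
from h import *
import cv2
ctrl.move_l(pos(-88,0,40),feed=60)
ctrl.move_l(pos(-88,0,75),feed=120)
ctrl.move_l(pos(-55,-50,75),feed=120)
ctrl.move_l(pos(-55,-50,40),feed=80);rep()
f=imaging.grab_frame('top');a=f['color'][115:265,220:405,::-1];cv2.imwrite('pics/top5.png',cv2.resize(cv2.convertScaleAbs(a,alpha=1.6),None,fx=4,fy=4,interpolation=cv2.INTER_CUBIC))
f=imaging.grab_frame('side');a=f['color'][155:305,205:385,::-1];cv2.imwrite('pics/side5.png',cv2.resize(cv2.convertScaleAbs(a,alpha=1.5),None,fx=4,fy=4,interpolation=cv2.INTER_CUBIC))
E
```

```text
t11.59 clamp [-55.1 -49.9] tip 40.2 F [-0.24  0.44] 1.54
```

View pics/side5.png

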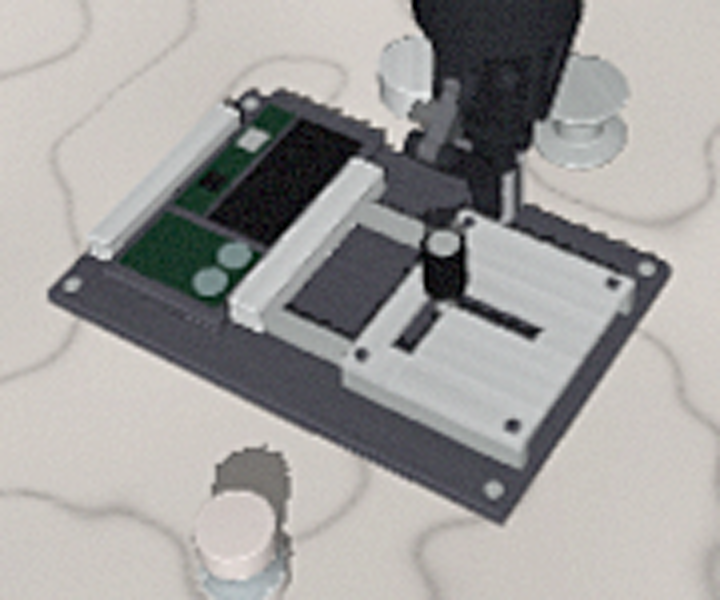

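The knob stands at the corner (443,265) with the fingers behind it on the -y side; pushing sideways now.

```bash
python3 - <<'E'
from h import *
y=-50
while y<22:
    d=3 if y<2 else 1
    y+=d; ctrl.move_l(pos(-55,y,40),feed=30 if d==3 else 20)
    f=rep(y)
    if abs(f[1])>7 or abs(f[0])>8: break
E
```

```text
-47 t11.94 clamp [-55.  -46.7] tip 40.2 F [-1.53  0.26] 0.24
-44 t12.19 clamp [-55.  -43.8] tip 40.0 F [ 0.4  -1.01] 0.42
-41 t12.44 clamp [-55.  -40.8] tip 40.0 F [-0.53 -0.17] -0.09
-38 t12.69 clamp [-55.  -37.8] tip 40.0 F [-0.3   0.63] -0.4
-35 t12.94 clamp [-55.  -34.8] tip 40.0 F [-0.92 -0.41] -0.07
-32 t13.19 clamp [-55.  -31.8] tip 40.0 F [-0.63 -0.11] -0.22
-29 t13.44 clamp [-55.  -28.8] tip 40.0 F [-0.09  0.73] 0.27
-26 t13.69 clamp [-55.  -25.8] tip 40.0 F [0.23 0.12] -0.4
-23 t13.94 clamp [-55.  -22.8] tip 40.0 F [ 1.12 -0.27] -0.13
-20 t14.19 clamp [-55.  -19.8] tip 40.0 F [ 0.29 -0.38] 0.23
-17 t14.44 clamp [-55.  -16.8] tip 40.0 F [-0.17  0.11] 0.0
-14 t14.69 clamp [-55.  -13.8] tip 40.0 F [-0.3   1.29] -0.6
-11 t14.94 clamp [-55.  -10.8] tip 40.0 F [ 0.37 -0.37] 0.16
-8 t15.19 clamp [-55.   -7.8] tip 40.0 F [-0.38  0.5 ] 0.43
-5 t15.44 clamp [-55.   -4.8] tip 40.0 F [-0.75  0.19] -0.5
-2 t15.69 clamp [-55.   -1.8] tip 40.0 F [ 0.68 -0.27] -0.12
1 t15.94 clamp [-55.    1.2] tip 40.0 F [-0.21 -0.56] 0.88
4 t16.19 clamp [-55.    4.2] tip 40.0 F [0.02 0.09] -0.08
5 t16.44 clamp [-55.   5.] tip 40.0 F [ 0.15 -0.  ] 0.18
6 t16.69 clamp [-55.   6.] tip 40.0 F [ 0.47 -0.59] 0.03
7 t16.94 clamp [-55.    7.1] tip 40.0 F [0.08 0.15] -0.41
8 t17.19 clamp [-55.    8.1] tip 40.0 F [-0.11 -0.56] -0.29
9 t17.44 clamp [-55.    9.1] tip 40.0 F [ 0.04 -0.32] -0.34
10 t17.69 clamp [-55.    9.9] tip 40.0 F [ 0.18 -2.76] -0.0
11 t17.94 clamp [-55.   10.4] tip 40.0 F [-1.44 -6.81] 1.81
12 t18.19 clamp [-54.9  10.9] tip 40.0 F [ -0.22 -11.85] 2.9
```

The end stop came at y ≈ 10, as predicted. I back away, lift clear and check.

```bash
python3 - <<'E'
from h import *
import cv2
ctrl.move_l(pos(-55,-10,40),feed=60)
ctrl.move_l(pos(-55,-10,130),feed=150)
ctrl.move_l(pos(-100,-150,160),feed=200);rep()
P={}
for n,(r,c) in{'top':(115,220),'side':(155,205)}.items():
    a=imaging.grab_frame(n)['color'][r:r+150,c:c+185,::-1]
    P[n]=cv2.resize(cv2.convertScaleAbs(a,alpha=1.5),(400,324),interpolation=cv2.INTER_CUBIC)
cv2.imwrite('pics/end.png',np.hstack([P['top'],P['side']]))
E
```

```text
t20.36 clamp [ -99.8 -149.3] tip 159.7 F [-0.26  0.69] -0.39
```

View pics/end.png

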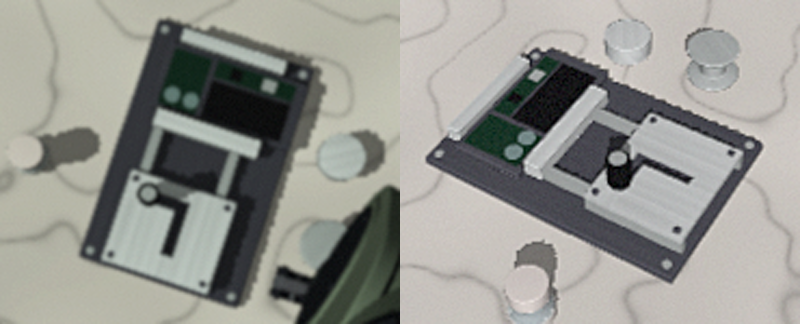

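The knob sits at the blind end of the second leg (148,193 in the top view), the phone is against the stop, and the jar, reel and tin have not moved. The arm is clear, so I hand in.

```bash
python3 -c "
from bench import ctrl
print(ctrl.job_done())"
```

```text
the job is handed in; nothing more can be done
None
```

The clamp is closed: I pushed the knob to the corner and then fully home to the end of the slot, with the jar, reel and tin left where they stood and the arm clear, and handed the job in at about 20 s; no verdict came back.

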